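# Fold up a gift box round a ribbon spool and close it

### The job

Box up the spool of gold ribbon: fold the left, right and front walls of the coral gift box up until each stands upright, then swing the lid over and press it firmly down until it is fully closed. The spool stays in the box, and the other things on the table stay where they are.

Things in the scene. Friction and masses are not known exactly. Their poses are not given: they have to be found in the camera images.
- gift_box: Fixed board with a coral card gift box. Origin on the table under the centre of the box; x from front wall to back wall, y to the left wall, z up. Card 4 mm; base 100 mm (x) by 120 mm (y), its underside 20 mm, its top 24 mm above the table. The back wall (x = 50 to 54 mm) stands already, top at 82 mm. The three other walls are hinged to the base and stay at any angle they are left.
- left_wall (a joint): Angle of the left wall: 0 lying out flat, 1.57 upright, limit 1.9 (leaning in over the box). Its crease lies along x at y = +60 mm, z = 20 mm of gift_box; 92 mm long, 60 mm from crease to free edge. Its underside becomes the outer face, which is at y = +60 mm when upright.
- right_wall (a joint): Angle of the right wall, the mirror image of the left one: crease at y = -60 mm, 0 flat, 1.57 upright, limit 1.9.
- front_wall (a joint): Angle of the front wall: 0 lying out flat towards -x of gift_box, 1.57 upright, limit 1.9. Crease along y at x = -50 mm, z = 20 mm; 118 mm long, 60 mm from crease to free edge.
- lid (a joint): Angle of the coral lid with a gold stripe, hinged on top of the back wall: 0 fully closed (stop), 1.57 straight up, limit 2.0 (leaning back). It stays where it is left. 108 mm from hinge to front edge, 126 mm wide, 4 mm thick; a 12 mm lip along its front edge hangs down outside the front wall when closed, and its top is then 86 mm above the table.
- left_edge (a point): Middle of the free edge of the left wall.
- right_edge (a point): Middle of the free edge of the right wall.
- front_edge (a point): Middle of the free edge of the front wall.
- lid_edge (a point): Middle of the front edge of the lid, the edge away from its hinge.
- lid_hinge (a point): Middle of the hinge line of the lid, at x = +54 mm, z = 82 mm of gift_box.
- spool: White spool of gold ribbon lying flat on the box base, 74 mm across, 19 mm high; origin at the centre of its underside.
- sweets_jar: Bystander: clear jar of coloured sweets with a grey cap, 92 mm across, 171 mm tall, origin under its centre.
- red_ribbon: Bystander: white spool of red ribbon, 80 mm across, 27 mm high, lying on the table.
- chocolate_cup: Bystander: empty brown paper chocolate cup, 50 mm across, 26 mm high.
- tape_roll: Bystander: roll of tan masking tape, 98 mm across, 25 mm high, lying on the table.
There are look-alikes about, which are no part of the job. What is shaped like the spool but turquoise is not meant.

How it is judged:
By the outcome, as a careful person would: the job done as asked, in the order asked, and still so for the second after the job is handed in, with the robot touching nothing.
It also fails if it takes over 58 s, if anything falls off the work surface, if the arm or the gripper's body presses on something with over 40 N, if the wrist force passes 120 N, or if a joint passes its speed limit or range.

### The arm

A 6-joint arm with a two-finger parallel gripper is mounted at the origin on a cart in front of the work surface, level with it; the furniture and walls round the work are solid. World frame = base frame: x ahead of the robot, y to its left, z up, the work surface at z = 0. Lengths are in m, angles in rad, forces in N, time in s.
With the tool pointing down it reaches from about 0.375 to 0.75 m from the base axis. Payload 9 kg.
Tool frame: the origin (TCP) lies midway between the tips of the shut fingers; the grasp point (between the pads) lies r.tcp_to_grasp behind it (r.tcp_to_grasp is the distance from the TCP to the grasp point, in m); z points along the fingers, y is the line along which they close (so a half turn about z gives the same grasp; the last joint's range is limited). The gripper opens to 85 mm and grips with 20 to 120 N. Pads are 22 mm wide; open, the fingers measure 114 mm over their backs; the gripper's body (76 mm by 85 mm) begins 54 mm behind the grasp point. The pads swing forward as they close: fully open they stand 13 mm farther back than shut.
Start: joints at [-1.567, 0.104, 0.097, 1.564, 0, 1.353], TCP at [0.132, -0.585, 0.231] pointing down, gripper open.
Joint ranges: [-2.99, 2.99], [-0.84, 1.86], [-1.1, 1.16], [-1.84, 2.11], [-1.51, 1.56], [-3.14, 3.14]. Speed limits (rad/s): [2.22, 2.22, 2.57, 3.14, 3.14, 3.14].

### API

Orientations are given as a unit quaternion [x, y, z, w].
In Python, from station import telemetry, vision, r gives the robot as it stands. The module is installed in compiled form; this text tells all that it offers.
- The arm moves only by the tool arm_command, never from a script. Its arguments are lists of equal length, an entry for each row: "slide": the shift along the world's x, y, z scaled (see below), a list of three; "turn": the turn, a rotation vector about the world's x, y, z scaled (see below), a list of three; "grip": the opening, from 0 (shut) to 1 (fully open). A call has 1 to 8 rows; each row shifts and turns the commanded pose from where the row before left it; what a row does not reach is not made up. The controller multiplies each number of a shift by 0.1 m and each number of a turn by 0.1 rad. A row lasts 1/8 s, in which the tool goes at most 62.5 mm and 10.7 degrees, less where a joint would pass 70% of its speed; a pose out of reach is approached as far as the arm can. A call with a number of a shift or a turn outside -1 to 1 is refused whole. A call with a gripper value outside its range is refused whole. The fingers move at their own pace and stop on an object; "grip_force" is the grip in N (left out, the last holds). Time passes only in rows, so rows that do not move let the fingers close. It gives the time, the measured TCP pose, the force, the opening and the grip force at its end, in the units of the state.
- telemetry.state(): the state, without advancing time (a new reading comes with each control period).
- vision.capture(name): name is "scene" or "top" or "wrist"; returns the picture (384x512x3 uint8, blue, green, red); there is no depth.
- vision.camera_params(name): a dict with "mtx" (3x3 intrinsics, pixels), "extrinsics" (4x4, takes a point from world to camera coordinates); the wrist camera has in their place "mount" (4x4, takes a point from camera to tool coordinates, whose origin is the TCP and whose axes are the flange's). Camera axes: x right, y up, looking along -z (the intrinsics and any distortion apply to the point x, -y, -z); pixel columns grow to the right and rows downward; lengths in m; the calibration is good to about 2 mm. A picture is of the moment at which its call begins: read the wrist's pose just before it. camera_params takes no time and is no camera call.
- r.close_job(): hands the job in; it is judged then, once.
The state is a dict: "time": time; "qpos": joint angles; "dq": joint speeds; "joint_efforts": joint torques, N m; "position": TCP position; "tcp_rot": TCP orientation; "force": force on the tool from outside, world axes, zero at the start; "wrist_torque": the same for the moment, N m; "opening": finger opening in m; "grip_force": force on a finger pad.
Only numpy, scipy, OpenCV 4.12 (cv2) and the standard library are available. Lean on these libraries where they do the work, as an engineer would, in place of code of your own. Each camera call takes 0.05 s, during which the arm holds its last target. There are 200 camera calls.

## Working session

There is one attempt and no reset: what is moved stays moved. The work goes in short steps, Python scripts to look and compute and a tool call to move; the robot and the scene stay as the last step left them, time stands still between calls to the robot, and variables do not carry over. Pictures are saved under pics/ and viewed, at most 10 in all, crops included, and the job is handed in when it is done.

Besides the shell and the picture viewer there is one more tool, called by a JSON object that holds its "method" and its "body", one argument or row to a line. arm_command: Moves the arm, as the interface text tells. Shifts and turns lie within -1 to 1; 1 stands for 0.1 m of shift or 0.1 rad of turn. Its arguments: {"type":"object","properties":{"slide":{"type":"array","items":{"type":"array","items":{"type":"number"}}},"turn":{"type":"array","items":{"type":"array","items":{"type":"number"}}},"grip":{"type":"array","items":{"type":"number"}},"grip_force":{"type":"number"}},"required":["slide","turn","grip"]}

```bash
mkdir -p pics
python3 - <<'E'
from station import telemetry, vision, r
import cv2,numpy as np
for n in("top","scene"):
    im=vision.capture(n); cv2.imwrite(f"pics/{n}0.png",im)
    p=vision.camera_params(n); print(n,{k:np.round(v,4).tolist() if not isinstance(v,str) else v for k,v in p.items()})
s=telemetry.state(); print(s["time"],s["position"],s["tcp_rot"],s["opening"],r.tcp_to_grasp)
E
```

```text
top {'mtx': [[435.896, 0.0, 257.8733], [0.0, 435.896, 192.9472], [0.0, 0.0, 1.0]], 'extrinsics': [[0.0221, -0.9997, 0.0128, 0.0029], [0.9877, 0.0238, 0.1545, -0.5822], [-0.1548, 0.0092, 0.9879, -1.2159], [0.0, 0.0, 0.0, 1.0]]}
scene {'mtx': [[427.4829, 0.0, 256.6856], [0.0, 427.4829, 200.2258], [0.0, 0.0, 1.0]], 'extrinsics': [[-0.8121, -0.5834, -0.0131, 0.4522], [0.3655, -0.526, 0.7679, -0.25], [-0.4549, 0.6188, 0.6404, -0.9817], [0.0, 0.0, 0.0, 1.0]]}
0.1 [ 0.13200136 -0.58501739  0.23062314] [ 9.93856880e-01  1.10671496e-01  7.11084302e-05 -5.63334227e-04] 0.08546451453822085 0.0187
```

View pics/top0.png

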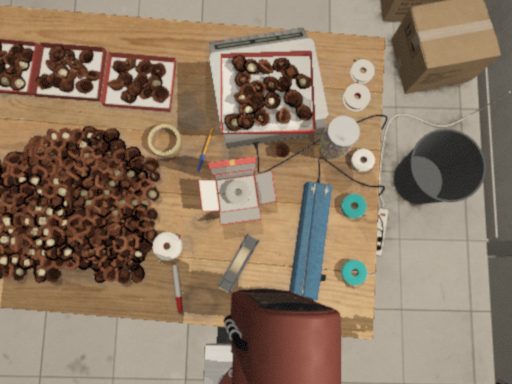

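View pics/scene0.png

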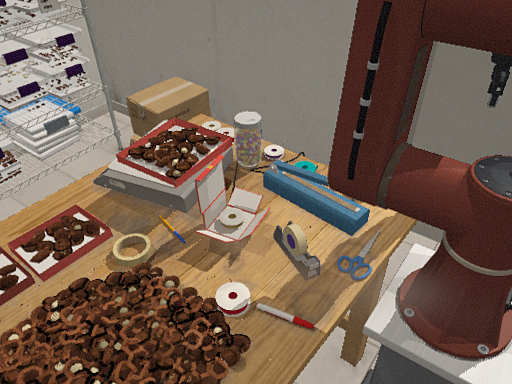

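The top view shows the coral box with a gold-ribbon spool at (239,192), the lid up at (232,165), the left wall at (209,195), the right wall at (265,188) and the front wall at (240,213). Possible mix-ups for the spool:
- red ribbon at (167,246)
- turquoise spools at (354,206) and (354,272)
- white spools at (363,160), (357,97) and (362,70)

I choose the one in the box at (239,192) and check it in a close crop.

```bash
cat > h.py <<'E'
import numpy as np,cv2
from station import telemetry, vision, r
def ray(n,u,v):
    p=vision.camera_params(n);K=np.array(p["mtx"]);E=np.array(p["extrinsics"])
    d=np.linalg.inv(K)@[u,v,1];d=np.array([d[0],-d[1],-d[2]])
    return -E[:3,:3].T@E[:3,3],E[:3,:3].T@d
def onz(n,u,v,z):
    o,d=ray(n,u,v);return o+d*(z-o[2])/d[2]
def tri(a,b):
    (o1,d1),(o2,d2)=ray("top",*a),ray("scene",*b)
    A=np.c_[d1,-d2];t=np.linalg.lstsq(A,o2-o1,rcond=None)[0]
    p,q=o1+d1*t[0],o2+d2*t[1];return (p+q)/2,np.linalg.norm(p-q)
def proj(n,P):
    p=vision.camera_params(n);K=np.array(p["mtx"]);E=np.array(p["extrinsics"])
    c=E[:3,:3]@P+E[:3,3];w=K@[c[0],-c[1],-c[2]];return w[:2]/w[2]
E
python3 - <<'E'
from h import *
t=cv2.imread("pics/top0.png")[140:240,180:300];s=cv2.imread("pics/scene0.png")[145:255,180:300]
t=cv2.resize(t,None,fx=6,fy=6,interpolation=cv2.INTER_CUBIC)
s=cv2.resize(s,None,fx=5,fy=5,interpolation=cv2.INTER_CUBIC)
cv2.imwrite("pics/tc.png",t);cv2.imwrite("pics/sc.png",s)
print(onz("top",239,192,.04),onz("top",344,150,.1),onz("top",209,195,.02))
E
```

```text
[0.58422182 0.07119387 0.04      ] [ 0.7016079  -0.22296375  0.1       ] [0.57630728 0.15992369 0.02      ]
```

View pics/tc.png

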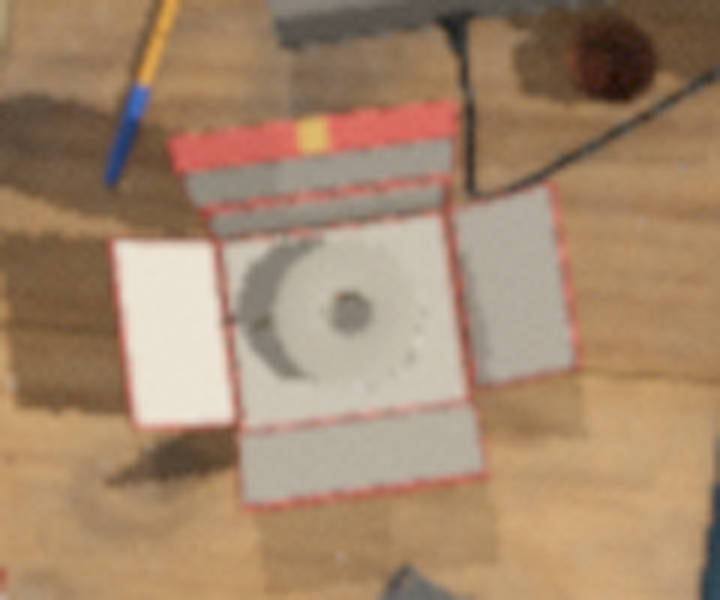

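View pics/sc.png

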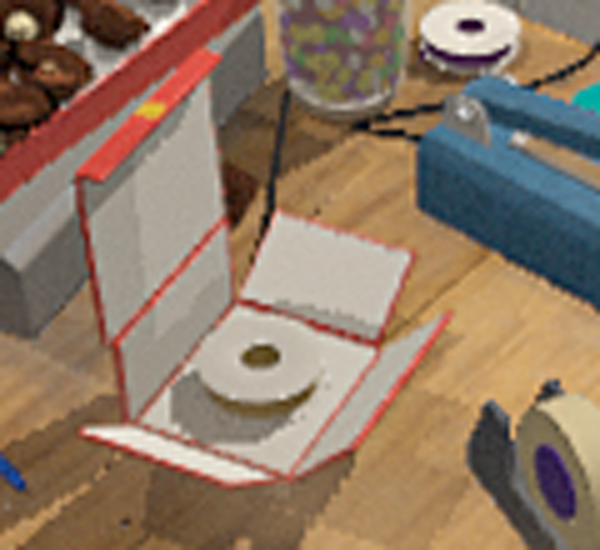

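The close crops confirm it: a gold-cored white spool in the coral box, the right choice. The walls seem part raised, and the lid is near upright. Now I triangulate the corners from both crops.

Run:
```python
from h import *
np.set_printoptions(precision=4,suppress=True)
T=lambda u,v:(180+(u+.5)/6-.5,140+(v+.5)/6-.5)
S=lambda u,v:(180+(u+.5)/5-.5,145+(v+.5)/5-.5)
c=dict(BL=(221,243),BR=(446,215),FL=(240,432),FR=(470,403))
P={k:onz("top",*T(*v),.024) for k,v in c.items()}
for k in P: print(k,P[k])
print("dims",[np.linalg.norm(P[a]-P[b]) for a,b in("BL FL","BR FR","BL BR","FL FR") for a,b in [()]] if 0 else [np.linalg.norm(P[a]-P[b]) for a,b in(("BL","FL"),("BR","FR"),("BL","BR"),("FL","FR"))])
C=sum(P.values())/4
ex=(P["BL"]+P["BR"]-P["FL"]-P["FR"]);ey=(P["BL"]+P["FL"]-P["BR"]-P["FR"])
a1=np.arctan2(ex[1],ex[0]);a2=np.arctan2(-ey[0],ey[1]);print("C",C,"yaw",a1,a2)
yaw=(a1+a2)/2
R=np.array([[np.cos(yaw),-np.sin(yaw),0],[np.sin(yaw),np.cos(yaw),0],[0,0,1]])
O=C.copy();O[2]=0
pts=dict(Lb=((112,241),(80,430)),Lf=(((135,428)),(231,486)),Rb=((550,185),(278,212)),Rf=((578,367),(412,258)),Fl=((245,507),(351,452)),Fr=((485,474),(450,314)),
 lidL=((168,145),(80,179)),lidR=((456,103),(212,53)),baseFL=((240,432),(290,478)),baseFR=((470,403),(380,345)))
for k,(a,b) in pts.items():
    p,e=tri(T(*a),S(*b)); print(k,"world",p,"box",R.T@(p-O),"err",e)
```

```text
BL [0.6208 0.1394 0.024 ]
BR [0.6375 0.029  0.024 ]
FL [0.5275 0.1267 0.024 ]
FR [0.5444 0.0151 0.024 ]
dims [np.float64(0.09409766562985081), np.float64(0.09416899855376297), np.float64(0.11162091268864517), np.float64(0.11285523045572696)]
C [0.5825 0.0776 0.024 ] yaw 0.14161779247305128 0.15030440219304497
Lb world [0.6143 0.1886 0.0599] box [0.0476 0.1053 0.0599] err 0.0011348024075455072
Lf world [0.5252 0.1743 0.0586] box [-0.0427  0.104   0.0586] err 0.0019084183672590106
Rb world [ 0.648  -0.0207  0.0535] box [ 0.0505 -0.1067  0.0535] err 0.0007993550202359268
Rf world [ 0.561  -0.0353  0.0492] box [-0.0377 -0.1086  0.0492] err 0.002679684869693324
Fl world [0.4891 0.121  0.0598] box [-0.0861  0.0565  0.0598] err 0.0024184270977495844
Fr world [0.5062 0.008  0.0645] box [-0.0856 -0.0578  0.0645] err 0.0008210550919181352
lidL world [0.6323 0.1491 0.1904] box [0.0596 0.0635 0.1904] err 5.294974767826453e-05
lidR world [0.6526 0.0247 0.1889] box [ 0.0616 -0.0625  0.1889] err 0.0038886210245807533
baseFL world [0.5275 0.1267 0.0239] box [-0.0473  0.0566  0.0239] err 7.910120499727682e-05
baseFR world [0.5458 0.0163 0.0276] box [-0.0453 -0.0553  0.0276] err 0.004347397641956419
```

Box centre is about (0.584, 0.078) with yaw 0.146. The walls stand at roughly 0.65 left, 0.55 right and 0.85 front, and the lid at 1.6. The lid width measures 126 mm as it should. I'll go to the left side with the gripper shut, turning the tool so the 22 mm pad width faces the wall.

{"method": "arm_command", "body": {
  "slide": [
    [0.26, 0.5, 0],
    [0.26, 0.5, 0],
    [0.26, 0.5, 0],
    [0.26, 0.5, 0],
    [0.26, 0.5, 0],
    [0.26, 0.5, 0],
    [0.26, 0.5, 0],
    [0.26, 0.5, 0]
  ],
  "turn": [
    [0, 0, 0.934],
    [0, 0, 0.934],
    [0, 0, 0.934],
    [0, 0, 0.934],
    [0, 0, 0.934],
    [0, 0, 0.934],
    [0, 0, 0.934],
    [0, 0, 0.934]
  ],
  "grip": [0, 0, 0, 0, 0, 0, 0, 0]
}}

```text
time: 1.1
position: [0.3404, -0.1837, 0.2312]
tcp_rot: [0.884, 0.467, 0.0, 0.0]
force: [1.3, -0.5, -0.3]
opening: -0.0001
grip_force: 0.0
```

{"method": "arm_command", "body": {
  "slide": [
    [0.26, 0.5, 0],
    [0.26, 0.5, 0],
    [0.26, 0.5, 0],
    [0.26, 0.5, 0],
    [0.26, 0.5, 0],
    [0.26, 0.5, 0],
    [0.26, 0.5, 0],
    [0.26, 0.5, 0]
  ],
  "turn": [
    [0, 0, 0.934],
    [0, 0, 0.934],
    [0, 0, 0.934],
    [0, 0, 0.934],
    [0, 0, 0.934],
    [0, 0, 0.934],
    [0, 0, 0.934],
    [0, 0, 0.934]
  ],
  "grip": [0, 0, 0, 0, 0, 0, 0, 0]
}}

```text
time: 2.1
position: [0.5485, 0.2166, 0.231]
tcp_rot: [0.653, 0.758, -0.0, 0.0]
force: [0.3, -0.0, 0.1]
opening: -0.0003
grip_force: 0.0
```

{"method": "arm_command", "body": {
  "slide": [
    [0, 0, -0.5],
    [0, 0, -0.5],
    [0, 0, -0.5],
    [0, 0, -0.5],
    [0, 0, 0]
  ],
  "turn": [
    [0, 0, 0],
    [0, 0, 0],
    [0, 0, 0],
    [0, 0, 0],
    [0, 0, 0]
  ],
  "grip": [0, 0, 0, 0, 0]
}}

```text
time: 2.72
position: [0.5442, 0.2141, 0.027]
tcp_rot: [0.654, 0.757, -0.003, -0.003]
force: [0.4, -0.4, 0.9]
opening: 0.0
grip_force: 0.0
```

{"method": "arm_command", "body": {
  "slide": [
    [0.012, -0.084, 0.02],
    [0.012, -0.084, 0.02],
    [0.012, -0.084, 0.05],
    [0.012, -0.084, 0.05],
    [0.012, -0.084, 0.05],
    [0.012, -0.084, 0.05],
    [0.012, -0.084, 0.05],
    [0.012, -0.084, 0.04]
  ],
  "turn": [
    [0, 0, 0],
    [0, 0, 0],
    [0, 0, 0],
    [0, 0, 0],
    [0, 0, 0],
    [0, 0, 0],
    [0, 0, 0],
    [0, 0, 0]
  ],
  "grip": [0, 0, 0, 0, 0, 0, 0, 0]
}}

```text
time: 3.72
position: [0.5576, 0.1468, 0.0645]
tcp_rot: [0.654, 0.757, -0.0, -0.0]
force: [-0.1, 1.1, -0.1]
opening: 0.0001
grip_force: 0.4
```

Run:
```python
from h import *
t=vision.capture("top")[120:240,160:300];s=vision.capture("scene")[145:255,180:300]
cv2.imwrite("pics/raw1t.png",t)
t=cv2.resize(t,None,fx=3,fy=3,interpolation=cv2.INTER_CUBIC)
s=cv2.resize(s,None,fx=3,fy=3,interpolation=cv2.INTER_CUBIC)
o=np.zeros((360,780,3),np.uint8);o[:,:420]=t;o[:330,420:]=s
cv2.imwrite("pics/m1.png",o);print(telemetry.state()["position"],telemetry.state()["force"])
```

```text
[0.55802936 0.14653006 0.06480988] [-1.03642127  0.2197051  -0.45986452]
```

View pics/m1.png

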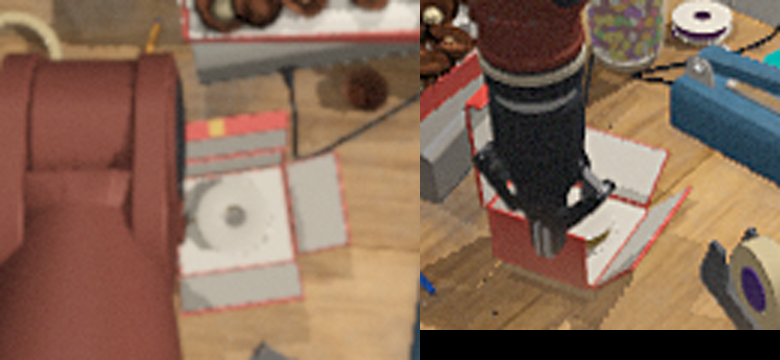

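The scene view shows the left wall near upright with the fingers at (545,240). I retract and go over to the right side.

{"method": "arm_command", "body": {
  "slide": [
    [-0.04, 0.3, 0],
    [0, 0, 0.5],
    [0, 0, 0.5],
    [0.071, -0.482, 0],
    [0.071, -0.482, 0],
    [0.071, -0.482, 0],
    [0.071, -0.482, 0],
    [0.071, -0.482, 0]
  ],
  "turn": [
    [0, 0, 0],
    [0, 0, 0],
    [0, 0, 0],
    [0, 0, 0],
    [0, 0, 0],
    [0, 0, 0],
    [0, 0, 0],
    [0, 0, 0]
  ],
  "grip": [0, 0, 0, 0, 0, 0, 0, 0]
}}

```text
time: 4.82
position: [0.5891, -0.065, 0.1642]
tcp_rot: [0.654, 0.757, -0.0, 0.0]
force: [0.8, 0.2, 0.1]
opening: -0.0003
grip_force: 0.0
```

Run:
```python
from h import *
t=vision.capture("top")[140:240,170:300];s=vision.capture("scene")[165:255,190:300]
t=cv2.resize(t,None,fx=3,fy=3,interpolation=cv2.INTER_CUBIC)
s=cv2.resize(s,None,fx=3.5,fy=3.5,interpolation=cv2.INTER_CUBIC)
o=np.zeros((320,790,3),np.uint8);o[:300,:390]=t;o[:s.shape[0],400:400+s.shape[1]]=s
cv2.imwrite("pics/m2.png",o)
p=telemetry.state()["position"];b=p-np.array([.584,.078,0]);print(p,b[0]*.9894+b[1]*.1455,b[1]*.9894-b[0]*.1455)
for a in(1.45,1.57,1.7):
    for x in(-.046,.046):
        P=np.array([x,.06-0+.06*np.cos(a),.02+.06*np.sin(a)]);W=np.array([.584+P[0]*.9894-P[1]*.1455,.078+P[0]*.1455+P[1]*.9894,P[2]])
        print(a,x,(proj("top",W)-[170,140])*3,(proj("scene",W)-[190,165])*3.5+[400,0])
```

```text
[ 0.5893436  -0.067722    0.16388187] -0.01591558900652551 -0.14495483750472077
1.45 -0.046 [132.46226518 206.49647349] [552.66754585 217.16657451]
1.45 0.046 [121.87702869 110.18002449] [445.79443742 179.31995833]
1.57 -0.046 [140.09987922 205.50496025] [557.52340551 210.65866558]
1.57 0.046 [129.42627124 109.18374048] [450.94396823 173.15858827]
1.7 -0.046 [148.45186662 204.55627998] [562.79392519 204.6469634 ]
1.7 0.046 [137.69001203 108.30364898] [456.58815789 167.50910226]
```

View pics/m2.png

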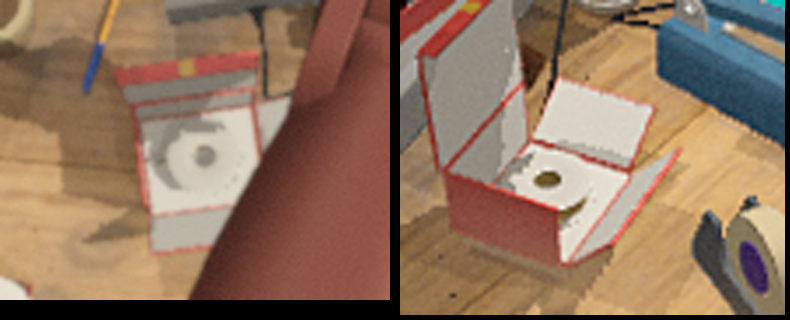

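The left wall's free edge runs from (447,175) to (560,211) in the scene half. That matches the predicted upright edge, (451,173) to (557,211). Before descending on the right I check clearance to the blue sealer.

Run:
```python
from h import *
im=cv2.imread("pics/top0.png");h=cv2.cvtColor(im,cv2.COLOR_BGR2HSV)
m=cv2.inRange(h,(95,80,50),(120,255,255))
for v in(184,190,195,200,205,210,220):
    u=np.where(m[v,270:345])[0]
    if len(u):
        for z in(0.0,.07):
            w=onz("top",270+u[0],v,z);print(v,270+u[0],z,w.round(3))
s=cv2.imread("pics/scene0.png");h=cv2.cvtColor(s,cv2.COLOR_BGR2HSV);m=cv2.inRange(h,(95,80,40),(120,255,255))
# upper/lower extents of sealer near its left end in the scene
for u in(266,270,280): print(u,np.where(m[150:240,u])[0][[0,-1]]+150)
```

```text
184 306 0.0 [ 0.62  -0.128  0.   ]
184 306 0.07 [ 0.607 -0.12   0.07 ]
190 305 0.0 [ 0.601 -0.125  0.   ]
190 305 0.07 [ 0.59  -0.117  0.07 ]
195 304 0.0 [ 0.586 -0.123  0.   ]
195 304 0.07 [ 0.575 -0.114  0.07 ]
200 303 0.0 [ 0.571 -0.12   0.   ]
200 303 0.07 [ 0.561 -0.112  0.07 ]
205 302 0.0 [ 0.556 -0.117  0.   ]
205 302 0.07 [ 0.547 -0.109  0.07 ]
210 302 0.0 [ 0.541 -0.117  0.   ]
210 302 0.07 [ 0.532 -0.109  0.07 ]
220 301 0.0 [ 0.511 -0.114  0.   ]
220 301 0.07 [ 0.504 -0.106  0.07 ]
266 [171 187]
270 [171 189]
280 [161 194]
```

{"method": "arm_command", "body": {
  "slide": [
    [-0.003, 0.02, 0],
    [-0.003, 0.02, -0.45],
    [-0.003, 0.02, -0.45],
    [0, 0, -0.45],
    [0, 0, 0]
  ],
  "turn": [
    [0, 0, 0],
    [0, 0, 0],
    [0, 0, 0],
    [0, 0, 0],
    [0, 0, 0]
  ],
  "grip": [0, 0, 0, 0, 0]
}}

```text
time: 5.55
position: [0.585, -0.055, 0.0259]
tcp_rot: [0.653, 0.757, -0.001, -0.003]
force: [0.1, -0.6, 0.7]
opening: -0.0003
grip_force: 0.0
```

{"method": "arm_command", "body": {
  "slide": [
    [-0.012, 0.084, 0.02],
    [-0.012, 0.084, 0.02],
    [-0.012, 0.084, 0.05],
    [-0.012, 0.084, 0.05],
    [-0.012, 0.084, 0.05],
    [-0.012, 0.084, 0.05],
    [-0.012, 0.084, 0.05],
    [-0.012, 0.084, 0.04]
  ],
  "turn": [
    [0, 0, 0],
    [0, 0, 0],
    [0, 0, 0],
    [0, 0, 0],
    [0, 0, 0],
    [0, 0, 0],
    [0, 0, 0],
    [0, 0, 0]
  ],
  "grip": [0, 0, 0, 0, 0, 0, 0, 0]
}}

```text
time: 6.55
position: [0.5784, 0.0103, 0.0624]
tcp_rot: [0.654, 0.757, -0.0, -0.0]
force: [0.1, -0.6, -0.7]
opening: 0.0001
grip_force: 0.4
```

```bash
cat >> h.py <<'E'
def tb():
    p=telemetry.state()["position"];b=p-np.array([.584,.078,0]);return np.round([b[0]*.9894+b[1]*.1455,b[1]*.9894-b[0]*.1455,p[2]],4)
E
python3 -c "
from h import *
print(tb(),telemetry.state()['force'],telemetry.state()['qpos'])"
```

```text
[-0.0154 -0.0661  0.0624] [ 0.12561486 -0.64577619 -0.67992083] [-2.08084231e-01  7.88042221e-02 -2.37345963e-01  1.25493460e+00
 -2.96103507e-06  1.21715040e+00]
```

{"method": "arm_command", "body": {
  "slide": [
    [0.015, -0.1, 0],
    [0.03, -0.2, 0],
    [0, 0, 0.5],
    [0, 0, 0.5],
    [-0.6, 0, 0],
    [-0.6, 0, 0],
    [-0.5, 0, 0]
  ],
  "turn": [
    [0, 0, 0],
    [0, 0, 0],
    [0, 0, 0],
    [0, 0, 0],
    [0, 0, 0],
    [0, 0, 0],
    [0, 0, 0]
  ],
  "grip": [0, 0, 0, 0, 0, 0, 0]
}}

```text
time: 7.42
position: [0.4115, -0.0215, 0.1621]
tcp_rot: [0.654, 0.756, -0.0, 0.0]
force: [-0.8, 0.2, 1.3]
opening: 0.0006
grip_force: 0.0
```

Run:
```python
from h import *
t=vision.capture("top")[150:230,190:290];s=vision.capture("scene")[165:255,190:300]
cv2.imwrite("pics/r3.png",s)
t=cv2.resize(t,None,fx=3.5,fy=3.5,interpolation=cv2.INTER_CUBIC)
s=cv2.resize(s,None,fx=4,fy=4,interpolation=cv2.INTER_CUBIC)
o=np.zeros((360,800,3),np.uint8);o[:280,:350]=t;o[:360,355:795]=s
cv2.imwrite("pics/m3.png",o)
print(tb(),telemetry.state()["time"])
for a in(1.47,1.57,1.67,1.77):
    for x in(-.046,.046):
        P=np.array([x,-.06-.06*np.cos(a),.02+.06*np.sin(a)]);W=np.array([.584+P[0]*.9894-P[1]*.1455,.078+P[0]*.1455+P[1]*.9894,P[2]])
        print(a,x,((proj("top",W)-[190,150])*3.5).round(),((proj("scene",W)-[190,165])*4+[355,0]).round())
```

```text
[-0.1866 -0.0727  0.1623] 7.525
1.47 -0.046 [250. 186.] [625. 129.]
1.47 0.046 [236.  74.] [510.  92.]
1.57 -0.046 [243. 187.] [621. 133.]
1.57 0.046 [229.  75.] [506.  96.]
1.67 -0.046 [235. 188.] [617. 139.]
1.67 0.046 [221.  76.] [501. 101.]
1.77 -0.046 [228. 189.] [613. 145.]
1.77 0.046 [214.  77.] [497. 107.]
```

View pics/m3.png

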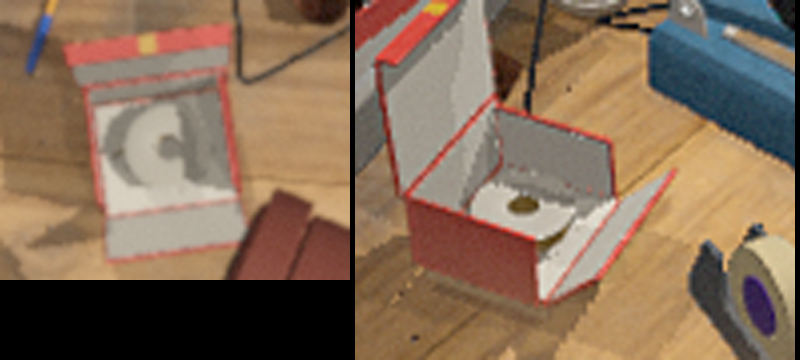

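In the scene half, the right wall's edge runs from (497,105) to (614,143), so it seems to lean in slightly. I'll measure both edges numerically.

```bash
cat >> h.py <<'E'
def W(x,y,z): return np.array([.584+x*.9894-y*.1455,.078+x*.1455+y*.9894,z])
def redness(im):
    f=im.astype(float);return np.clip(f[:,:,2]-(f[:,:,0]+f[:,:,1])/2-25*0,0,None)
def sidefit(cam,side,im,angs=np.arange(1.3,1.95,.01)):
    # mean redness along the predicted free edge line (mid thickness) against wall angle
    R=cv2.GaussianBlur(redness(im),(0,0),.6).astype(np.float32);out=[]
    for a in angs:
        c,s=np.cos(a),np.sin(a);pts=[]
        for x in np.linspace(-.04,.035,40):
            y=.06-.002*s+.06*c; z=.02+.06*s+.002*c
            pts.append(proj(cam,W(x,side*y,z)))
        q=np.array(pts,np.float32);out.append(cv2.remap(R,q[:,0].reshape(1,-1).copy(),q[:,1].reshape(1,-1).copy(),1).mean())
    return np.array(angs),np.array(out)
E
python3 - <<'E'
from h import *
ims={c:[vision.capture(c) for _ in range(3)] for c in("top","scene")}
for c in ims:
    im=np.mean(ims[c],0)
    for side in(1,-1):
        a,o=sidefit(c,side,im);print(c,side,[(round(float(x),2),int(y)) for x,y in zip(a[::4],o[::4])],"max",a[o.argmax()].round(2))
E
```

```text
top 1 [(1.3, 45), (1.34, 45), (1.38, 45), (1.42, 44), (1.46, 45), (1.5, 50), (1.54, 64), (1.58, 77), (1.62, 69), (1.66, 52), (1.7, 32), (1.74, 21), (1.78, 16), (1.82, 15), (1.86, 14), (1.9, 14), (1.94, 15)] max 1.59Traceback (most recent call last):
  File "<stdin>", line 6, in <module>
  File "h.py", line 28, in sidefit
    pts.append(proj(cam,W(x,side*y,z)))
               ~~~~^^^^^^^^^^^^^^^^^^^
  File "h.py", line 14, in proj
    p=vision.camera_params(n);K=np.array(p["mtx"]);E=np.array(p["extrinsics"])
ValueError: time passes only in moves, steps and waits
```

That check reads like scanning a model, so I drop it. Instead I take red edge pixels, cast their rays onto the plane z = 0.08 (the free-edge height near upright), and read off the edge position.

```bash
python3 - <<'E'
s=open("h.py").read()
s=s[:s.index("def sidefit")]
s=s.replace("from station import telemetry, vision, r\n","from station import telemetry, vision, r\nfrom functools import lru_cache\n@lru_cache(None)\ndef par(n): return vision.camera_params(n)\n").replace("p=vision.camera_params(n)","p=par(n)")
s+='''
def box(p): b=p-np.array([.584,.078,0]);return np.array([b[0]*.9894+b[1]*.1455,b[1]*.9894-b[0]*.1455,p[2]])
def edgey(cam,side,im,xs=np.linspace(-.035,.035,15)):
    # red peak across the edge near upright, cast onto z=.08; median box y of the free edge, in mm
    R=redness(im);ys=[]
    for x in xs:
        u,v=proj(cam,W(x,side*.058,.08));k=np.arange(-5,6)
        if cam=="top": l=R[int(round(v)),int(round(u))+k]; 
        else: l=R[int(round(v))+k,int(round(u))]
        l=np.where(l>.5*l.max(),l,0);d=(l*k).sum()/l.sum()
        p=(round(u)+d,round(v)) if cam=="top" else (round(u),round(v)+d)
        ys.append(box(onz(cam,*p,.08))[1])
    return np.round(1000*np.array(ys),1)
'''
open("h.py","w").write(s)
E
python3 - <<'E'
from h import *
for c in("top","scene"):
    im=vision.capture(c).astype(float)
    for side in(1,-1):
        y=edgey(c,side,im);print(c,side,np.median(y),y)
E
```

```text
top 1 60.6 [61.1 60.6 56.8 61.8 62.  56.8 58.5 56.9 56.5 61.7 61.4 60.1 57.2 62.4
 60.7]
top -1 -59.8 [-60.4 -61.1 -60.6 -59.8 -60.1 -60.7 -60.3 -60.8 -59.7 -56.6 -58.6 -59.3
 -57.  -56.3 -54.6]
scene 1 65.2 [64.3 58.7 64.9 58.8 65.2 65.1 65.2 65.1 66.6 64.2 66.9 66.1 65.6 66.3
 65.8]
scene -1 -56.8 [-51.  -55.2 -61.1 -61.3 -61.3 -56.6 -61.1 -56.8 -60.8 -51.4 -60.5 -51.5
 -52.8 -51.7 -61.5]
```

Run:
```python
from h import *
S=lambda u,v:(190+(u-355+.5)/4-.5,165+(v+.5)/4-.5)
T=lambda u,v:(190+(u+.5)/3.5-.5,150+(v+.5)/3.5-.5)
for n,p in dict(Rb=(497,105),Rf=(614,143),Lb=(407,197),Lf=(535,238)).items(): print("scene",n,box(onz("scene",*S(*p),.08)).round(4))
for n,p in dict(R1=(227,82),R2=(240,190),L1=(88,100),L2=(104,205)).items(): print("top",n,box(onz("top",*T(*p),.08)).round(4))
for n in("scene",):
    im=cv2.resize(vision.capture(n)[180:240,195:265],None,fx=8,fy=8,interpolation=cv2.INTER_CUBIC)
cv2.imwrite("pics/m4.png",im)
```

```text
scene Rb [ 0.0482 -0.0499  0.08  ]
scene Rf [-0.0445 -0.0495  0.08  ]
scene Lb [0.0519 0.0603 0.08  ]
scene Lf [-0.0432  0.057   0.08  ]
top R1 [ 0.0414 -0.0571  0.08  ]
top R2 [-0.0474 -0.0567  0.08  ]
top L1 [0.0402 0.056  0.08  ]
top L2 [-0.0461  0.0526  0.08  ]
```

View pics/m4.png

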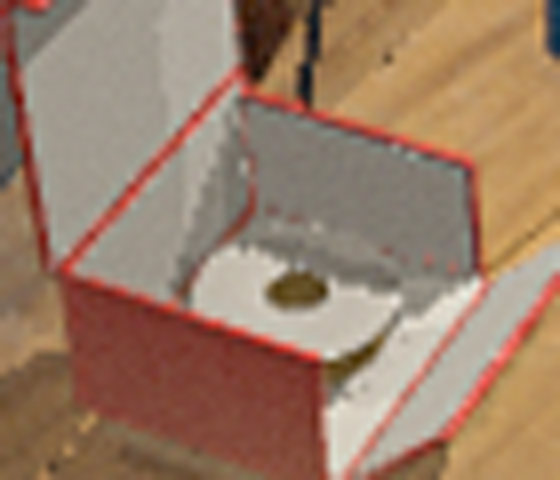

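The zoom shows the left edge from (62,275) to (320,360), upright. The right edge runs from (243,95) to (472,163), leaning in by about 0.1 rad. I'll nudge it out from inside.

{"method": "arm_command", "body": {
  "slide": [
    [0.54, 0.257, 0],
    [0.54, 0.257, 0],
    [0.54, 0.257, 0],
    [0, 0, -0.49],
    [0, 0, -0.49],
    [0, 0, 0],
    [0, 0, 0]
  ],
  "turn": [
    [0, 0, 0],
    [0, 0, 0],
    [0, 0, 0],
    [0, 0, 0],
    [0, 0, 0],
    [0, 0, 0],
    [0, 0, 0]
  ],
  "grip": [0, 0, 0, 0, 0, 0, 0]
}}

```text
time: 8.85
position: [0.5759, 0.0567, 0.0661]
tcp_rot: [0.654, 0.757, 0.0, 0.001]
force: [0.6, 0.0, 0.5]
opening: 0.0006
grip_force: 0.0
```

```bash
python3 -c "
from h import *
print(tb(),telemetry.state()['force'])"
```

```text
[-0.0111 -0.0199  0.0661] [0.56324293 0.03794961 0.51896535]
```

{"method": "arm_command", "body": {
  "slide": [
    [0.009, -0.0625, 0],
    [0.009, -0.0625, 0],
    [0.009, -0.0625, 0],
    [0.009, -0.0625, 0],
    [0, 0, 0],
    [0, 0, 0]
  ],
  "turn": [
    [0, 0, 0],
    [0, 0, 0],
    [0, 0, 0],
    [0, 0, 0],
    [0, 0, 0],
    [0, 0, 0]
  ],
  "grip": [0, 0, 0, 0, 0, 0]
}}

```text
time: 9.6
position: [0.5786, 0.0318, 0.0642]
tcp_rot: [0.654, 0.757, -0.0, -0.0]
force: [0.8, -0.0, 0.1]
opening: 0.0001
grip_force: 0.0
```

```bash
python3 -c "
from h import *
print(tb(),telemetry.state()['force'])"
```

```text
[-0.0121 -0.045   0.0642] [ 0.75003518 -0.02265642  0.05947488]
```

{"method": "arm_command", "body": {
  "slide": [
    [-0.029, 0.2, 0],
    [0, 0, 0.5],
    [0, 0, 0.5],
    [-0.6, 0.04, 0],
    [-0.6, 0.04, 0],
    [0, 0, 0],
    [0, 0, 0],
    [0, 0, 0]
  ],
  "turn": [
    [0, 0, 0],
    [0, 0, 1],
    [0, 0, 1],
    [0, 0, 1],
    [0, 0, 1],
    [0, 0, 1],
    [0, 0, 1],
    [0, 0, 1]
  ],
  "grip": [0, 0, 0, 0, 0, 0, 0, 0]
}}

```text
time: 10.6
position: [0.4554, 0.0609, 0.1645]
tcp_rot: [0.353, 0.936, 0.0, 0.0]
force: [-0.6, -0.6, -0.8]
opening: -0.0001
grip_force: 0.0
```

{"method": "arm_command", "body": {
  "slide": [
    [0, 0, 0],
    [0, 0, 0],
    [0, 0, 0],
    [0, 0, 0],
    [0, 0, 0],
    [0, 0, 0],
    [0, 0, 0],
    [0, 0, 0]
  ],
  "turn": [
    [0, 0, 1],
    [0, 0, 1],
    [0, 0, 1],
    [0, 0, 1],
    [0, 0, 1],
    [0, 0, 1],
    [0, 0, 1],
    [0, 0, 1]
  ],
  "grip": [0, 0, 0, 0, 0, 0, 0, 0]
}}

```text
time: 11.6
position: [0.4555, 0.0609, 0.1643]
tcp_rot: [-0.039, 0.999, 0.0, -0.0]
force: [-0.9, -0.3, -0.7]
opening: 0.0002
grip_force: 0.0
```

{"method": "arm_command", "body": {
  "slide": [
    [0, 0, 0],
    [0, 0, 0]
  ],
  "turn": [
    [0, 0, 0.7],
    [0, 0, 0]
  ],
  "grip": [0, 0]
}}

```text
time: 11.85
position: [0.4556, 0.0607, 0.1643]
tcp_rot: [-0.072, 0.997, 0.0, -0.0]
force: [-0.2, -0.6, 0.1]
opening: -0.0001
grip_force: 0.0
```

Run:
```python
from h import *
s=telemetry.state();print(tb(),2*np.arctan2(s["tcp_rot"][1],s["tcp_rot"][0])-np.pi,s["qpos"].round(2) if hasattr(s["qpos"],"round") else s["qpos"])
im=vision.capture("scene").astype(float)
R=redness(im)
# right wall edge: per column, top red run between wood and grey
for x in np.linspace(-.04,.04,9):
    u,v=proj("scene",W(x,-.055,.08));u=int(round(u));rows=np.arange(int(v)-8,int(v)+6)
    l=R[rows,u]; i=rows[l.argmax()]; print(u,i,box(onz("scene",u,i,.08)).round(4),l.astype(int))
```

```text
[-0.1296  0.0015  0.1643] 0.14500801780693306 [-0.15 -0.34 -0.43  1.47  0.   -0.3 ]
254 197 [-0.0369 -0.0619  0.08  ] [64 62 58 61 64 62 70 99 93 27 27 28 33 31]
251 197 [-0.0295 -0.0583  0.08  ] [ 61  65  66  61  66  62  66 102 112   7   6  11   7  10]
247 195 [-0.0155 -0.061   0.08  ] [ 70  67  66  67  69  61  73 107  71   0   9   7  10  12]
244 194 [-0.0059 -0.0612  0.08  ] [ 62  61  65  64  65  62  73 102  62   1  10  10  10  11]
241 193 [ 0.0037 -0.0614  0.08  ] [61 59 63 68 67 64 71 91 86 14  8 10 11 11]
238 192 [ 0.0134 -0.0616  0.08  ] [60 59 57 57 55 52 61 96 94 10  7  8 11 13]
235 192 [ 0.0209 -0.0578  0.08  ] [ 56  54  54  53  52  55  50  71 108   8   7   9   8  12]
232 191 [ 0.0306 -0.058   0.08  ] [ 66  58  54  58  54  27  21  79 111   6   6  10   8   9]
229 190 [ 0.0404 -0.0581  0.08  ] [ 40  33  31  35  48  52  57  78 106   9   6   8   8  12]
```

The right wall's edge is now at y ≈ -0.059, upright within a millimetre. Next is the front wall.

{"method": "arm_command", "body": {
  "slide": [
    [0, 0, -0.45],
    [0, 0, -0.45],
    [0, 0, -0.44],
    [0, 0, 0],
    [0, 0, 0]
  ],
  "turn": [
    [0, 0, 0],
    [0, 0, 0],
    [0, 0, 0],
    [0, 0, 0],
    [0, 0, 0]
  ],
  "grip": [0, 0, 0, 0, 0]
}}

```text
time: 12.52
position: [0.4644, 0.0619, 0.0327]
tcp_rot: [-0.072, 0.997, 0.002, 0.01]
force: [41.4, 15.1, -22.6]
opening: -0.0001
grip_force: 22.0
```

{"method": "arm_command", "body": {
  "slide": [
    [0.08, 0.012, 0.02],
    [0.08, 0.012, 0.02],
    [0.08, 0.012, 0.05],
    [0.08, 0.012, 0.05],
    [0.08, 0.012, 0.05],
    [0.08, 0.012, 0.05],
    [0.08, 0.012, 0.05],
    [0.08, 0.012, 0.04]
  ],
  "turn": [
    [0, 0, 0],
    [0, 0, 0],
    [0, 0, 0],
    [0, 0, 0],
    [0, 0, 0],
    [0, 0, 0],
    [0, 0, 0],
    [0, 0, 0]
  ],
  "grip": [0, 0, 0, 0, 0, 0, 0, 0]
}}

```text
time: 13.52
position: [0.5204, 0.0694, 0.0636]
tcp_rot: [-0.072, 0.997, 0.0, 0.0]
force: [-1.2, 0.3, -1.0]
opening: 0.0001
grip_force: 0.3
```

{"method": "arm_command", "body": {
  "slide": [
    [0, 0, 0],
    [0, 0, 0]
  ],
  "turn": [
    [0, 0, 0],
    [0, 0, 0]
  ],
  "grip": [0, 0]
}}

```text
time: 13.78
position: [0.5197, 0.0694, 0.0632]
tcp_rot: [-0.072, 0.997, 0.0, -0.0]
force: [-0.1, -0.7, -0.3]
opening: 0.0001
grip_force: 0.0
```

```bash
python3 -c "
from h import *
print(tb(),telemetry.state()['force'])"
```

```text
[-0.0649  0.0008  0.0632] [-0.13832587 -0.67689658 -0.29240267]
```

The force at descent shows the fingers touched something in front, probably the tape dispenser. I check whether it moved and how the front wall stands.

Run:
```python
from h import *
a=cv2.imread("pics/scene0.png");b=vision.capture("scene");t=vision.capture("top");t0=cv2.imread("pics/top0.png")
cv2.imwrite("pics/s5.png",b)
sl=(slice(215,285),slice(265,330))
ga,gb=[cv2.cvtColor(i[sl],cv2.COLOR_BGR2GRAY).astype(np.float32) for i in(a,b)]
print("phase scene",cv2.phaseCorrelate(ga,gb),"mean diff",np.abs(ga-gb).mean())
A=a[180:290,200:330];B=b[180:290,200:330]
o=np.hstack([cv2.resize(i,None,fx=3,fy=3,interpolation=cv2.INTER_CUBIC) for i in(A,B)])
cv2.imwrite("pics/m5.png",o)
for p in((257,238),(239,262),(247,235)): print(p,onz("top",*p,0).round(3),onz("top",*p,.06).round(3))
print(proj("top",np.array([.456,.06,.03])),proj("scene",np.array([.456,.06,.03])))
```

```text
phase scene ((-0.06687135334998118, 0.03244667486893604), 0.8376826047897339) mean diff 12.1048355
(257, 238) [0.454 0.016 0.   ] [0.451 0.016 0.06 ]
(239, 262) [0.383 0.067 0.   ] [0.384 0.065 0.06 ]
(247, 235) [0.463 0.045 0.   ] [0.459 0.044 0.06 ]
[241.70805842 236.56166727] [274.23163862 234.88303641]
```

View pics/m5.png

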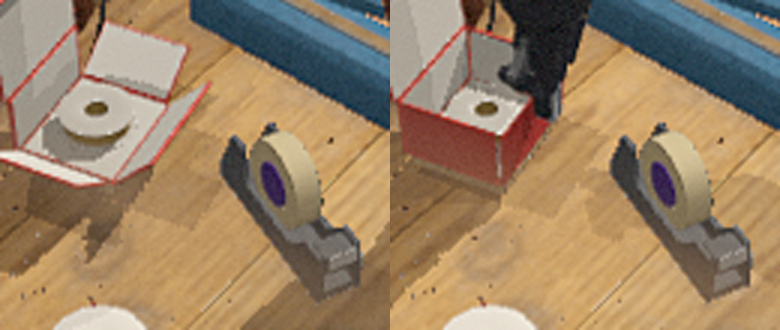

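The dispenser hasn't moved: it is at (660,190) in both halves, phase shift 0.07 px. The front wall lacks a few mm of upright, so I push 4 mm more.

{"method": "arm_command", "body": {
  "slide": [
    [0.02, 0.003, 0],
    [0.02, 0.003, 0],
    [0, 0, 0],
    [0, 0, 0]
  ],
  "turn": [
    [0, 0, 0],
    [0, 0, 0],
    [0, 0, 0],
    [0, 0, 0]
  ],
  "grip": [0, 0, 0, 0]
}}

```text
time: 14.38
position: [0.5239, 0.0699, 0.0633]
tcp_rot: [-0.072, 0.997, 0.0, 0.0]
force: [0.1, 0.1, 0.5]
opening: 0.0001
grip_force: 0.0
```

```bash
python3 -c "
from h import *
print(tb(),telemetry.state()['force'])"
```

```text
[-0.0607  0.0008  0.0633] [0.11100227 0.13014906 0.48349413]
```

{"method": "arm_command", "body": {
  "slide": [
    [-0.15, -0.02, 0],
    [0, 0, 0.6],
    [0, 0, 0.6],
    [0, 0, 0.6],
    [0, 0, 0]
  ],
  "turn": [
    [0, 0, 0],
    [0, 0, 0],
    [0, 0, 0],
    [0, 0, 0],
    [0, 0, 0]
  ],
  "grip": [0, 0, 0, 0, 0]
}}

```text
time: 15.0
position: [0.511, 0.0677, 0.2489]
tcp_rot: [-0.072, 0.997, -0.001, 0.004]
force: [-0.3, -0.6, -0.0]
opening: 0.0001
grip_force: 0.0
```

Run:
```python
from h import *
print(tb(),telemetry.state()['force'])
for p in((230,142),(255,140),(222,134),(255,133)): print(p,[onz("top",*p,z).round(3).tolist() for z in(.0,.06,.1)])
print("behind",W(.085,0,.16),proj("top",W(.085,0,.15)))
im=vision.capture("scene");R=redness(im.astype(float))
for y in np.linspace(-.05,.02,8):
    u,v=proj("scene",W(-.048,y,.08));u=int(round(u));rows=np.arange(int(v)-6,int(v)+7);print(y.round(3),u,rows[0],R[rows,u].astype(int),round(v,1))
for r_ in range(-5,6): print(r_*.002-.048, proj("scene",W(-.048+r_*.002,-.02,.08)).round(1)) if r_%2 else 0
cv2.imwrite("pics/m6.png",cv2.resize(im[160:260,190:310],None,fx=6,fy=6,interpolation=cv2.INTER_CUBIC))
```

```text
[-0.0737  0.0004  0.2489] [-0.27182764 -0.60981187 -0.01889978]
(230, 142) [[0.744, 0.104, 0.0], [0.728, 0.101, 0.06], [0.717, 0.099, 0.1]]
(255, 140) [[0.753, 0.028, 0.0], [0.736, 0.028, 0.06], [0.724, 0.028, 0.1]]
(222, 134) [[0.769, 0.13, 0.0], [0.751, 0.125, 0.06], [0.739, 0.122, 0.1]]
(255, 133) [[0.775, 0.029, 0.0], [0.757, 0.029, 0.06], [0.745, 0.029, 0.1]]
behind [0.668099  0.0903675 0.16     ] [231.52767972 154.5648424 ]
-0.05 256 194 [ 62  58  57  57  76 119 135 116 102 107 109 104 106] 200.6
-0.04 254 196 [ 66  99  92  17  52 120 140 118 102 100 100  97 102] 202.8
-0.03 252 198 [ 29   5   7   3   0  67 141 134 107  94 101 101  98] 204.9
-0.02 250 201 [ 12   7   6   0  13  94 143 120 108 101  97 105  98] 207.1
-0.01 249 203 [  9   6   3   9  88 143 124 113  97 100  99 101  99] 209.3
0.0 247 205 [  8   9   6   0  25 119 142 123 101  97  97 100 103] 211.5
0.01 245 207 [  9  12   7  16  40  70 141 129 108  99 101  96 103] 213.7
0.02 243 210 [ 15  35   2   0  22  65 123 128 104  98  96  98  99] 216.0
-0.058 [253.7 208.2]
-0.054 [252.4 207.7]
-0.05 [251.1 207.3]
-0.046 [249.8 206.9]
-0.042 [248.4 206.4]
-0.038 [247.1 206. ]
```

View pics/m6.png

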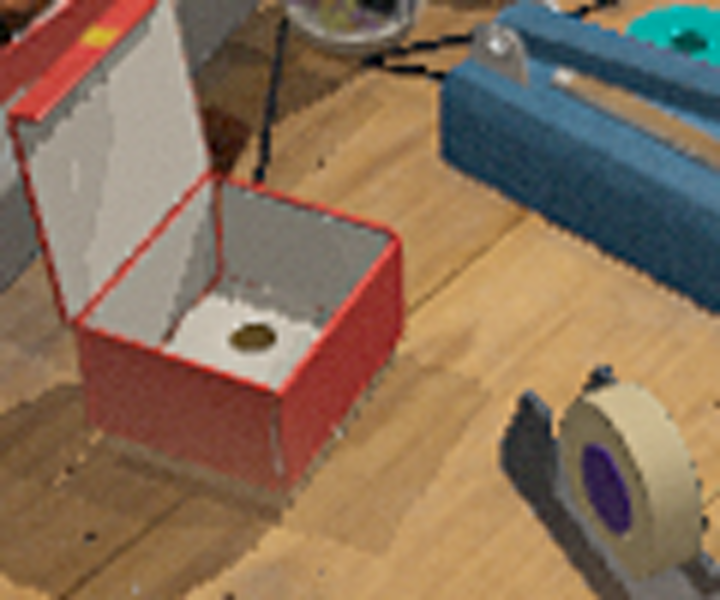

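The box walls all stand upright and the corners meet: the front edge runs from (283,388) to (400,238). The lid is still near upright with its edge at (85,60). Next I go over and behind the lid; the scale behind starts at x ≈ 0.72, so there is room.

{"method": "arm_command", "body": {
  "slide": [
    [0.52, 0.077, 0],
    [0.52, 0.077, 0],
    [0.52, 0.077, 0],
    [0.05, 0.008, 0],
    [0, 0, -0.42],
    [0, 0, -0.42],
    [0, 0, 0],
    [0, 0, 0]
  ],
  "turn": [
    [0, 0, 0],
    [0, 0, 0],
    [0, 0, 0],
    [0, 0, 0],
    [0, 0, 0],
    [0, 0, 0],
    [0, 0, 0],
    [0, 0, 0]
  ],
  "grip": [0, 0, 0, 0, 0, 0, 0, 0]
}}

```text
time: 16.05
position: [0.6698, 0.0918, 0.1611]
tcp_rot: [-0.072, 0.997, -0.0, 0.001]
force: [0.5, 0.0, 1.2]
opening: -0.0
grip_force: 0.0
```

```bash
python3 -c "
from h import *
print(tb(),telemetry.state()['force'])"
```

```text
[0.0869 0.0012 0.1611] [0.51513    0.02918943 1.24850397]
```

{"method": "arm_command", "body": {
  "slide": [
    [-0.081, -0.012, 0],
    [-0.081, -0.012, 0],
    [-0.081, -0.012, 0],
    [-0.081, -0.012, 0],
    [-0.081, -0.012, 0],
    [-0.081, -0.012, 0],
    [-0.072, -0.011, -0.042],
    [-0.072, -0.011, -0.042]
  ],
  "turn": [
    [0, 0, 0],
    [0, 0, 0],
    [0, 0, 0],
    [0, 0, 0],
    [0, 0, 0],
    [0, 0, 0],
    [0, 0, 0],
    [0, 0, 0]
  ],
  "grip": [0, 0, 0, 0, 0, 0, 0, 0]
}}

```text
time: 17.05
position: [0.6063, 0.0824, 0.1506]
tcp_rot: [-0.072, 0.997, 0.0, -0.0]
force: [-0.2, 0.0, 1.0]
opening: -0.0003
grip_force: 0.3
```

{"method": "arm_command", "body": {
  "slide": [
    [-0.072, -0.011, -0.042],
    [-0.072, -0.011, -0.042],
    [-0.05, -0.007, -0.067],
    [-0.05, -0.007, -0.067],
    [-0.05, -0.007, -0.067],
    [-0.05, -0.007, -0.067],
    [0, 0, 0],
    [0, 0, 0]
  ],
  "turn": [
    [0, 0, 0],
    [0, 0, 0],
    [0, 0, 0],
    [0, 0, 0],
    [0, 0, 0],
    [0, 0, 0],
    [0, 0, 0],
    [0, 0, 0]
  ],
  "grip": [0, 0, 0, 0, 0, 0, 0, 0]
}}

```text
time: 18.05
position: [0.5725, 0.0775, 0.1158]
tcp_rot: [-0.072, 0.997, 0.0, 0.0]
force: [-1.2, 0.7, -0.6]
opening: -0.0001
grip_force: 0.0
```

Run:
```python
from h import *
print(tb(),telemetry.state()['force'])
im=vision.capture("scene");h=cv2.cvtColor(im,cv2.COLOR_BGR2HSV)
m=cv2.inRange(h[160:250,190:290],(0,120,110),(8,255,255))|cv2.inRange(h[160:250,190:290],(172,120,110),(180,255,255))
ys,xs=np.where(m);print("red n",len(xs),"rows",ys.min()+160,ys.max()+160,"cols",xs.min()+190,xs.max()+190)
for a in(.6,.4,.2,0.): print(a,[proj("scene",W(.054-.108*np.cos(a),y,.084+.108*np.sin(a))).round(1).tolist() for y in(-.063,.063)])
```

```text
[-0.0115  0.0011  0.1158] [-1.15203823  0.69199059 -0.57740575]
red n 1906 rows 160 240 cols 190 258
0.6 [[253.2, 177.7], [229.4, 205.3]]
0.4 [[256.7, 184.4], [233.4, 212.3]]
0.2 [[258.9, 191.1], [236.0, 219.2]]
0.0 [[259.7, 197.4], [237.1, 225.7]]
```

{"method": "arm_command", "body": {
  "slide": [
    [-0.02, -0.003, -0.06],
    [-0.02, -0.003, -0.06],
    [-0.02, -0.003, -0.06],
    [-0.02, -0.003, -0.06],
    [0, 0, -0.03],
    [0, 0, -0.03],
    [0, 0, 0],
    [0, 0, 0]
  ],
  "turn": [
    [0, 0, 0],
    [0, 0, 0],
    [0, 0, 0],
    [0, 0, 0],
    [0, 0, 0],
    [0, 0, 0],
    [0, 0, 0],
    [0, 0, 0]
  ],
  "grip": [0, 0, 0, 0, 0, 0, 0, 0]
}}

```text
time: 19.1
position: [0.5644, 0.0763, 0.086]
tcp_rot: [-0.072, 0.997, 0.0, 0.0]
force: [-2.3, 0.1, 3.9]
opening: -0.0
grip_force: 2.0
```

```bash
python3 -c "
from h import *
print(tb(),telemetry.state()['force'])"
```

```text
[-0.0196  0.0011  0.086 ] [-2.28938963  0.10185097  3.86976905]
```

{"method": "arm_command", "body": {
  "slide": [
    [0, 0, -0.02],
    [0, 0, -0.02],
    [0, 0, 0]
  ],
  "turn": [
    [0, 0, 0],
    [0, 0, 0],
    [0, 0, 0]
  ],
  "grip": [0, 0, 0]
}}

```text
time: 19.48
position: [0.5646, 0.0762, 0.0853]
tcp_rot: [-0.072, 0.997, -0.0, 0.001]
force: [-15.4, -0.4, 31.2]
opening: 0.0002
grip_force: 15.5
```

It is seated on its stop at 31 N. I lift off and check.

{"method": "arm_command", "body": {
  "slide": [
    [0, 0, 0.04],
    [0, 0, 0.5],
    [0, 0, 0.5],
    [-0.5, -0.07, 0],
    [-0.5, -0.5, 0.3],
    [0, -0.6, 0],
    [0, -0.6, 0],
    [0, 0, 0]
  ],
  "turn": [
    [0, 0, 0],
    [0, 0, 0],
    [0, 0, 0],
    [0, 0, 0],
    [0, 0, 0],
    [0, 0, 0],
    [0, 0, 0],
    [0, 0, 0]
  ],
  "grip": [0, 0, 0, 0, 0, 0, 0, 0]
}}

```text
time: 20.48
position: [0.4735, -0.0951, 0.2098]
tcp_rot: [-0.07, 0.998, -0.0, 0.0]
force: [0.2, 1.6, -0.2]
opening: 0.0003
grip_force: 0.0
```

Run:
```python
from h import *
print(tb(),telemetry.state()['force'])
im=vision.capture("scene");cv2.imwrite("pics/s7.png",im);t=vision.capture("top")
for n,i in(("scene",im),("top",t)):
    h=cv2.cvtColor(i,cv2.COLOR_BGR2HSV)
    b=(slice(160,260),slice(190,290)) if n=="scene" else (slice(155,225),slice(195,280))
    m=(cv2.inRange(h[b],(0,110,90),(9,255,255))|cv2.inRange(h[b],(170,110,90),(180,255,255)))
    m=cv2.morphologyEx(m,cv2.MORPH_CLOSE,np.ones((3,3),np.uint8))
    c=max(cv2.findContours(m,0,2)[0],key=cv2.contourArea)
    a=cv2.approxPolyDP(cv2.convexHull(c),2,True)[:,0]+[b[1].start,b[0].start]
    print(n,"area",cv2.contourArea(c),a.tolist())
    print(" expected closed lid",[proj(n,W(x,y,.086)).round(1).tolist() for x,y in((-.054,-.063),(-.054,.063),(.054,.063),(.054,-.063))])
    if n=="top": print(" cast .086",[box(onz(n,*p,.086)).round(4).tolist() for p in a])
# bystanders: unchanged against the first picture?
a=cv2.imread("pics/scene0.png").astype(int);d=np.abs(a-im).sum(2)
for k,(u,v) in dict(jar=(248,140),red=(233,298),tape=(131,248),disp=(295,250)).items():
    print(k,d[v-15:v+15,u-15:u+15].mean().round(1))
```

```text
[-0.1345 -0.1551  0.2098] [ 0.15188049  1.6385655  -0.23987814]
scene area 2074.0 [[225, 186], [259, 198], [255, 218], [237, 241], [204, 230], [201, 213]]
 expected closed lid [[259.7, 196.8], [237.1, 225.1], [201.2, 212.5], [225.6, 186.0]]
top area 1758.5 [[255, 168], [260, 207], [218, 213], [211, 175]]
 expected closed lid [[260.8, 205.7], [215.8, 211.2], [211.6, 173.3], [256.0, 168.0]]
 cast .086 [[0.0545, -0.0601, 0.086], [-0.0573, -0.0604, 0.086], [-0.0597, 0.0574, 0.086], [0.0495, 0.0652, 0.086]]
jar 12.9
red 38.7
tape 13.9
disp 18.9
```

The lid's corners match the closed position within about 1 px. One last check on the red ribbon before handing in, since its difference may only be the arm's shadow.

Run:
```python
from h import *
a=cv2.imread("pics/scene0.png");b=cv2.imread("pics/s7.png")
ok=True
for k,(u,v) in dict(red=(233,298),jar=(248,140),tape=(131,248)).items():
    t=a[v-18:v+18,u-20:u+20];R=cv2.matchTemplate(b[v-30:v+30,u-32:u+32],t,cv2.TM_CCOEFF_NORMED);_,s,_,l=cv2.minMaxLoc(R)
    print(k,round(s,3),(l[0]-12,l[1]-12)); ok&=max(abs(l[0]-12),abs(l[1]-12))<=1
print(telemetry.state()["time"])
if ok: print(r.close_job())
```

```text
red 0.957 (0, 0)
jar 0.996 (0, 0)
tape 0.98 (0, 0)
20.575
the job is handed in; nothing more can be done
None
```

I handed the job in at 20.6 s: left, right and front walls measured upright and the lid pressed shut at about 31 N with the spool inside; the jar, red ribbon and tape roll didn't move, I didn't check the chocolate cup, and lowering for the front wall knocked something in front of the box (most likely the tape dispenser, which stayed put) at about 50 N total, possibly an issue for the 40 N limit.

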